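# Roll the brass bar into the vee and clamp it

### The job

On the blue loading table, roll the brass bar sideways, without lifting it, into the vee groove in the middle and let it settle there. Then fold the red-ended clamp arm all the way down onto the bar and let go. Leave the steel bar in its place on the other side.

Things in the scene. Friction and masses are not known exactly. Their poses are not given: they have to be found in the camera images.
- fixture: Fixed blue table 124 (x) by 210 mm (y), top 24 mm above the bench, no lips. Origin: centre of its underside. z up; x along the groove toward the clamp hinge; y across it. Aluminium 90 degree vee groove along x at y = 0, 32 mm wide at the top, 16 mm deep; seated bar: axis at y = 0, z = 28 mm. Parking slots at y = -60 and +60. Hinge cheeks x = 68 to 84, y = -16 to 16, 57 mm high.
- brass_bar: Loose brass-yellow round bar, polished, slippery on the smooth table (friction 0.25), diameter 28 mm, length 100 mm, about 0.5 kg, lying in one of the two parking slots (which one varies), parallel to the groove; a light sideways push rolls it out of the slot and along the table. Origin: middle of the bar, on its axis (37 mm above the bench when parked); x along the bar; y and z turn as it rolls.
- steel_bar: Loose grey steel round bar, same size, finish and origin as the brass one, parked in the other slot. It stays there.
- clamp (a joint): Clamp arm's hinge, rad: 0 = level, pad on a seated bar; 1.57 = upright; starts at 1.62 to 1.88, leaning back to fixture +x. Axis along fixture y at x = 76, z = 50 mm. Steel arm 16 wide, 8 thick, 71 mm long from axis to end of its red tip (20 wide, 12 thick); level, it points to -x, top at z = 54 (tip 57). Stiff, stays put; 3 N on the outer half moves it: push over from the +x side, then down.

How it is judged (in metres and radians):
On the way:
1. the brass bar lies settled in the vee while the clamp arm is still up (y of brass_bar in the frame of fixture between -0.008 and 0.008 m and z of brass_bar in the frame of fixture below 0.033 m and x of brass_bar in the frame of fixture between -0.02 and 0.02 m and angle between the x axis of brass_bar and the x axis of fixture, either way round below 0.17 rad and linear speed of brass_bar below 0.02 m/s and value of joint clamp above 0.7 rad), for 0.2 s.
At the end, for the whole second after the job is handed in: The brass bar is at rest in the vee (axis within 8 mm of the groove's middle, below 33 mm, within 20 mm of the table's middle along the groove, parallel within 10 degrees), the clamp arm is down on it (joint below 0.12 rad) and the steel bar is within 20 mm of where it was (y of brass_bar in the frame of fixture between -0.008 and 0.008 m and z of brass_bar in the frame of fixture below 0.033 m and x of brass_bar in the frame of fixture between -0.02 and 0.02 m and angle between the x axis of brass_bar and the x axis of fixture, either way round below 0.17 rad and value of joint clamp below 0.12 rad and linear speed of brass_bar below 0.02 m/s and distance of steel_bar from where it was at the start of the episode below 0.02 m); the robot touches nothing.
It fails at once if the brass bar is lifted (its axis over 60 mm above the bench) (height (world z) of brass_bar above 0.06 m).
It fails at once if the steel bar is moved over 20 mm from its place (distance of steel_bar from where it was at the start of the episode above 0.02 m).
It also fails if it takes over 45 s, if anything falls off the work surface, if the arm or the gripper's body presses on something with over 40 N, if the wrist force passes 120 N, or if a joint passes its speed limit or range.

### The arm

A 6-joint arm with a two-finger parallel gripper is mounted at the origin on a cart in front of the work surface, level with it; the furniture and walls round the work are solid. World frame = base frame: x ahead of the robot, y to its left, z up, the work surface at z = 0. Lengths are in m, angles in degrees, forces in N, time in s.
With the tool pointing down it reaches from about 0.25 to 0.725 m from the base axis. Payload 9.7 kg.
Tool frame: the origin (TCP) lies between the finger pads; the fingertips stand 25 mm ahead of it and the grasp point (between the pads) lies 6 mm ahead of it; z points along the fingers, y is the line along which they close (so a half turn about z gives the same grasp; the last joint's range is limited). The gripper opens to 85 mm and grips with 20 to 120 N. Pads are 22 mm wide; open, the fingers measure 114 mm over their backs; the gripper's body (76 mm by 85 mm) begins 54 mm behind the grasp point. The pads swing forward as they close: fully open they stand 13 mm farther back than shut.
Start: joints at [70.531, 4.979, 10.078, 95.1, 0, 90], TCP at [0.183, 0.519, 0.256] pointing down, gripper open.
Joint ranges: [-179.16, 179.16], [-48.56, 103.87], [-65.8, 70.77], [-126.05, 130.52], [-82.76, 87.17], [-180, 180]. Speed limits (degrees/s): [127.2, 127.2, 147.25, 180, 180, 180].

### API

Orientations are given as [roll, pitch, yaw] about the fixed x, y, z axes, in that order (R = Rz(yaw) Ry(pitch) Rx(roll)).
In Python, from workcell import bot gives the robot as it stands.
- The arm moves only by the shell command python3 drive.py 'ROWS' [FORCE]. ROWS is a JSON list of rows, 1 to 5 of them, each written [[dx, dy, dz], turn, opening]: dx, dy, dz in fractions of the full range, 1 being 0.75 m, then a turn about the tool's z in parts of the range, where 1.0 means 2 pi rad, then the finger opening in m; each row is the pose to reach, as a shift and turn from the pose commanded when the command began, along the tool's axes at that moment; what a row does not reach only later rows make up. A row lasts 1/12 s, in which the tool goes at most 0.0417 m and 7.16 degrees, less where a joint would pass 70% of its speed; a pose out of reach is approached as far as the arm can. The fingers move at their own pace and stop on an object; FORCE is the grip in N (left out, the last holds). Time passes only in rows, so rows that do not move let the fingers close. It prints the time, the measured TCP pose, the force, the opening and the grip force at its end. Shift and turn numbers lie between -1 and 1, and a call with a number outside is refused. Input that does not fit is refused with a message, and nothing moves.
- bot.get_obs(): the state, without advancing time (a new reading comes with each control period).
- bot.camera(name): name is "scene" or "top"; returns the picture (420x560x3 uint8, blue, green, red); there is no depth.
- bot.camera_info(name): a dict with "mtx" (3x3 intrinsics, pixels), "k1" (the pictures are not rectified: a ray, as slopes to the right and down, at radius r is drawn at 1 + k1 r^2 times it, then the intrinsics apply), "extrinsics" (4x4, takes a point from camera to world coordinates). Camera axes: x right, y down, z forward; pixel columns grow to the right and rows downward; lengths in m; the calibration is good to about 2 mm. A picture is of the moment at which its call begins. camera_info takes no time and is no camera call.
- bot.job_done(): hands the job in; it is judged then, once.
The state is a dict: "time": time; "q": joint angles; "qd": joint speeds; "joint_efforts": joint torques, N m; "ee_pos": TCP position; "tcp_rot": TCP orientation; "wrist_force": force on the tool from outside, world axes, zero at the start; "torque": the same for the moment, N m; "opening": finger opening in m; "grasp_force": force on a finger pad.
Only numpy, scipy, OpenCV 4.12 (cv2) and the standard library are available. Lean on these libraries where they do the work, as an engineer would, in place of code of your own. Each camera call takes 0.05 s, during which the arm holds its last target. There are 200 camera calls.

## Working session

There is one attempt and no reset: what is moved stays moved. The work goes in short steps, Python scripts to look and compute and a shell command to move; the robot and the scene stay as the last step left them, time stands still between calls to the robot, and variables do not carry over. Pictures are saved under pics/ and viewed, at most 10 in all, crops included, and the job is handed in when it is done.

```bash
ls; mkdir -p pics
python3 - <<'E'
from workcell import bot
import cv2,numpy as np
a=bot.camera("scene");b=bot.camera("top")
cv2.imwrite("pics/s0.png",a);cv2.imwrite("pics/t0.png",b)
for n in("scene","top"):print(bot.camera_info(n))
o=bot.get_obs();print(o)
E
```

```text
drive.py
pics
workcell.py
{'mtx': array([[379.12913079,   0.        , 281.40549168],
       [  0.        , 379.12913079, 204.01141012],
       [  0.        ,   0.        ,   1.        ]]), 'k1': -0.10203056004045782, 'extrinsics': array([[-0.85361334, -0.38740338,  0.34822822,  0.22993572],
       [-0.52090511,  0.63296154, -0.57272816,  0.45568658],
       [ 0.00146175, -0.67028226, -0.74210481,  0.68747903],
       [ 0.        ,  0.        ,  0.        ,  1.        ]])}
{'mtx': array([[416.72383501,   0.        , 278.43341132],
       [  0.        , 416.72383501, 211.52675332],
       [  0.        ,   0.        ,   1.        ]]), 'k1': 0.01085496823665357, 'extrinsics': array([[ 0.02756649, -0.99642625,  0.07984249,  0.47441195],
       [-0.99941112, -0.02584003,  0.02257661, -0.03725837],
       [-0.0204328 , -0.08041783, -0.99655179,  0.91079346],
       [ 0.        ,  0.        ,  0.        ,  1.        ]])}
{'time': 0.1, 'q': array([ 7.05312949e+01,  5.00916765e+00,  1.00415969e+01,  9.50993997e+01,
       -2.14456338e-04,  8.99968665e+01]), 'qd': array([-0.12120202,  0.05279262,  0.13206627,  0.00091695,  0.01274265,
        0.04674812]), 'joint_efforts': array([-2.82900337e-04, -5.21562624e+01,  4.65655196e+01,  1.60805433e-02,
        3.49333823e-05, -1.79349058e-05]), 'ee_pos': array([0.18325882, 0.51840371, 0.25566556]), 'tcp_rot': array([-1.79933030e+02,  2.10793585e-04,  1.60534429e+02]), 'wrist_force': array([ 0.25455186, -0.09848936,  0.77297854]), 'torque': array([0.00665387, 0.02230093, 0.00958228]), 'grasp_force': 0.0, 'opening': 0.08541266550450378}
```

View pics/s0.png

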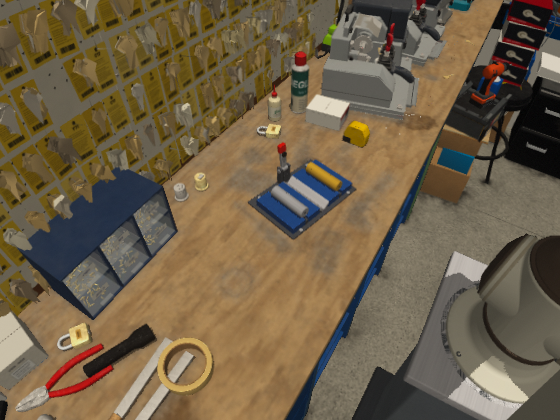

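View pics/t0.png

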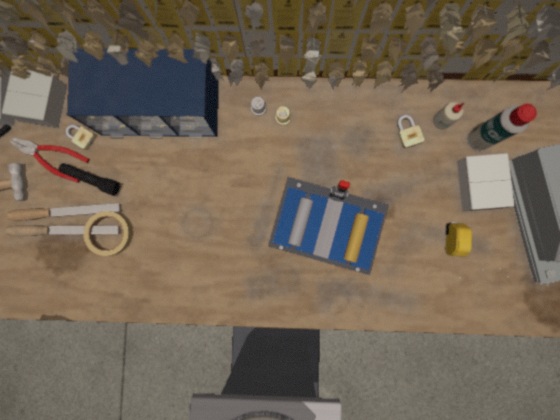

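The scene view shows the table around (302,197), with brass at (323,176), steel at (290,200) and the red tip at (281,147). In the top view the table is centred near (330,225), brass is at (357,238), steel at (300,222), and the hinge with its red tip is at (343,186), on the side away from the robot.

```bash
cat > h.py <<'E'
from workcell import bot
import cv2,numpy as np
def ray(n,p):
    c=bot.camera_info(n);k=c["k1"]
    d=np.array([[*(0.,)*0,k,0,0,0,0]]) 
    s=cv2.undistortPoints(np.array([[p]],float),c["mtx"],np.array([k,0,0,0,0.]))[0,0]
    E=np.array(c["extrinsics"]);r=E[:3,:3]@[s[0],s[1],1];return E[:3,3],r/np.linalg.norm(r)
def plane(n,p,z):
    o,r=ray(n,p);return o+r*(z-o[2])/r[2]
def tri(ps,pt):
    o1,r1=ray("scene",ps);o2,r2=ray("top",pt)
    A=np.c_[r1,-r2];t=np.linalg.lstsq(A,o2-o1,rcond=None)[0]
    a,b=o1+t[0]*r1,o2+t[1]*r2;return (a+b)/2,np.linalg.norm(a-b)
ROI={"scene":(225,125,145,120),"top":(260,165,140,120)}
R={"brass":((15,90,80),(32,255,255)),"blue":((100,120,40),(125,255,255)),"red":((172,120,80),(180,255,255)),"red2":((0,150,90),(7,255,255)),"grey":((0,0,125),(180,45,255))}
def blobs(n,img,name,amin=15):
    x,y,w,h=ROI[n];c=cv2.cvtColor(img[y:y+h,x:x+w],cv2.COLOR_BGR2HSV)
    m=cv2.inRange(c,*map(np.array,R[name]))
    if name=="red":m|=cv2.inRange(c,*map(np.array,R["red2"]))
    k=cv2.findContours(m,cv2.RETR_EXTERNAL,cv2.CHAIN_APPROX_NONE)[0]
    return sorted([q+np.array([x,y]) for q in k if cv2.contourArea(q)>amin],key=cv2.contourArea,reverse=True)
E
python3 - <<'E'
from h import *
for n,f in(("scene","s0"),("top","t0")):
    im=cv2.imread(f"pics/{f}.png")
    for k in("brass","blue","red","grey"):
        for c in blobs(n,im,k)[:5]:
            r=cv2.minAreaRect(c);print(n,k,cv2.contourArea(c),np.round(r[0],1),np.round(r[1],1),round(r[2],1))
    x,y,w,h=ROI[n];cv2.imwrite(f"pics/c_{n}.png",cv2.resize(im[y:y+h,x:x+w],None,fx=5,fy=5,interpolation=cv2.INTER_CUBIC))
E
```

```text
scene brass 16886.0 [297.  184.5] [119. 144.] 90.0
scene blue 776.5 [280.2 211.8] [52.5 18.1] 37.6
scene blue 468.5 [316.5 184.4] [49.2 16.4] 40.5
scene blue 286.5 [299.7 197.3] [47.6 15.4] 49.4
scene blue 170.5 [332.8 173. ] [44.1 13.9] 48.7
scene red 61.5 [281.4 147.4] [10.4  8.4] 78.7
scene grey 405.5 [307.4 192.2] [45.4 10.4] 35.0
scene grey 270.5 [288.4 198.8] [37.9  8.5] 37.4
scene grey 35.0 [329.5 127. ] [ 4. 17.] 90.0
scene grey 17.0 [261.5 129.5] [7. 9.] 90.0
top brass 620.5 [385.2 245.6] [18.5 78.1] 19.0
top brass 587.0 [371.5 179.5] [29. 55.] 90.0
top brass 545.0 [355.9 237. ] [12.5 48.5] 15.3
top brass 232.5 [323.5 268.5] [13. 45.] 90.0
top brass 177.5 [273.  258.5] [14.5 29.1] 65.2
top blue 753.0 [289.1 216.7] [18.  57.4] 16.1
top blue 741.5 [344.3 232.5] [17.1 57.8] 15.5
top blue 704.5 [366.8 238.9] [18.7 58.1] 14.3
top blue 691.0 [311.5 223.3] [16.9 57.7] 15.8
top red 60.0 [344.  184.4] [10.4  7.5] 14.0
top grey 810.5 [327.8 228.1] [15.3 57.8] 15.5
top grey 417.0 [300.1 221.4] [10.2 47.4] 16.7
```

View pics/c_top.png

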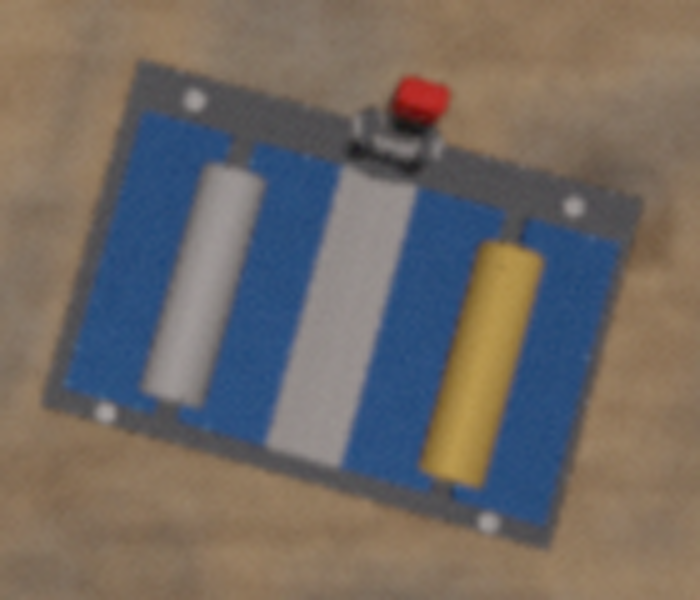

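View pics/c_scene.png

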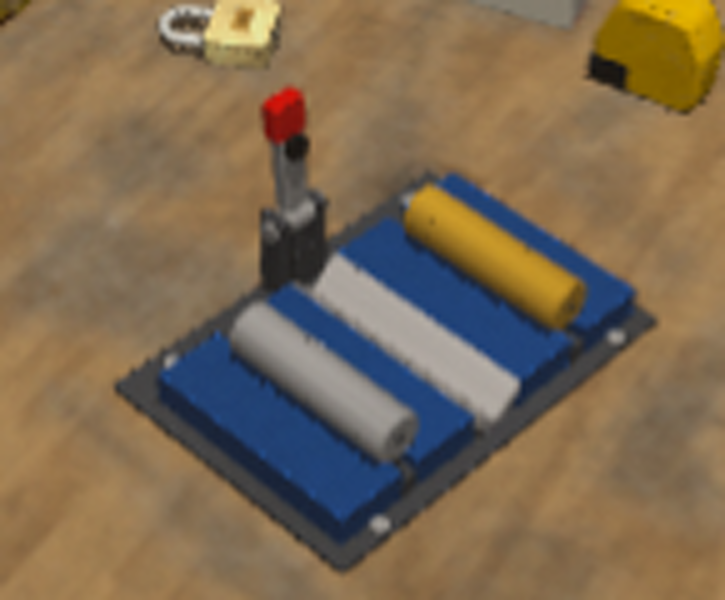

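The crops show the groove running from about (345,163) to about (307,457) in top-crop pixels. Brass is on the right (world -y), steel on the left, and the clamp arm is upright with its red tip at crop (420,100).

```bash
sed -i '/0.,)\*0/d; s/"brass":((15,90,80)/"brass":((15,140,100)/' h.py
python3 - <<'E'
from h import *
s=cv2.imread("pics/s0.png");t=cv2.imread("pics/t0.png")
def info(n,im,k,i=0):
    c=blobs(n,im,k)[i];r=cv2.minAreaRect(c);return r,c
def ends(r):
    b=cv2.boxPoints(r);l=[np.linalg.norm(b[i]-b[(i+1)%4]) for i in range(4)]
    i=int(np.argmin(l[:2]));return (b[i]+b[i+1])/2,(b[(i+2)%4]+b[(i+3)%4])/2
for c in blobs("scene",s,"brass")[:3]: print(cv2.minAreaRect(c))
g,_=info("top",t,"grey",0);st,_=info("top",t,"grey",1)
e=[plane("top",p,.024) for p in ends(g)];e.sort(key=lambda v:v[0])
d=e[1]-e[0];yaw=np.arctan2(d[1],d[0]);c0=(e[0]+e[1])/2
print("groove ends",e,"len",np.linalg.norm(d),"yaw",np.degrees(yaw),"c",c0)
# blue table outline from all blue blobs
b=np.vstack(blobs("top",t,"blue"));r=cv2.minAreaRect(b);P=[plane("top",p,.024) for p in cv2.boxPoints(r)]
c1=np.mean(P,0);print("table",c1,[np.linalg.norm(P[i]-P[i-1]) for i in(1,2)],[np.degrees(np.arctan2(*(P[i]-P[i-1])[1::-1])) for i in(1,2)])
X=np.array([np.cos(yaw),np.sin(yaw),0]);Y=np.array([-X[1],X[0],0])
F=lambda p:np.round([(p-c1)@X,(p-c1)@Y,p[2]],4)
for k,r in(("brass",min((info("top",t,"brass",i)[0] for i in range(len(blobs("top",t,"brass")))),key=lambda r:np.hypot(r[0][0]-356,r[0][1]-237))),("steel",st)):
    q=[plane("top",p,.037) for p in ends(r)];dd=q[1]-q[0]
    print(k,np.mean(q,0),"fix",F(np.mean(q,0)),np.linalg.norm(dd),np.degrees(np.arctan2(dd[1],dd[0])))
print("groove fix",F(c0))
rs,rt=info("scene",s,"red")[0],info("top",t,"red")[0]
p,er=tri(rs[0],rt[0]);print("tip",p,F(p),er)
sb=min(blobs("scene",s,"brass"),key=lambda c:np.hypot(*(np.array(cv2.minAreaRect(c)[0])-[323,176])));tb=min(blobs("top",t,"brass"),key=lambda c:np.hypot(*(np.array(cv2.minAreaRect(c)[0])-[356,237])))
p,er=tri(cv2.minAreaRect(sb)[0],cv2.minAreaRect(tb)[0]);print("brass tri",p,F(p),er)
p,er=tri(info("scene",s,"grey",1)[0][0],st[0]);print("steel tri",p,F(p),er)
p,er=tri(info("scene",s,"grey",0)[0][0],g[0]);print("groove tri",p,F(p),er)
E
```

```text
((356.0, 135.5), (21.0, 26.0), 90.0)
((322.84613037109375, 175.2307586669922), (38.274314880371094, 9.984603881835938), 33.690067291259766)
groove ends [array([ 0.45372865, -0.10767094,  0.024     ]), array([ 0.57285129, -0.13830045,  0.024     ])] len 0.12299744203746439 yaw -14.419858728820595 c [ 0.51328997 -0.1229857   0.024     ]
table [ 0.51373149 -0.12329019  0.024     ] [np.float64(0.12380148126373594), np.float64(0.21092767058039802)] [np.float64(-14.22714223719157), np.float64(-104.53670411555787)]
brass [ 0.49587888 -0.18014413  0.037     ] fix [-0.0031 -0.0595  0.037 ] 0.09782849755009239 165.87944068505718
steel [ 0.52507179 -0.06350482  0.037     ] fix [-0.0039  0.0607  0.037 ] 0.09965601731969503 164.68982308134161
groove fix [-0.0005  0.0002  0.024 ]
tip [ 0.59461949 -0.14409348  0.11079877] [ 0.0835 -0.      0.1108] 0.0006752270386776246
brass tri [ 0.49588192 -0.17943322  0.04026875] [-0.0033 -0.0588  0.0403] 0.000614100855811414
steel tri [ 0.52526473 -0.06277712  0.04493894] [-0.0039  0.0615  0.0449] 0.001906029068037217
groove tri [ 0.51110619 -0.12422991  0.020586  ] [-0.0023 -0.0016  0.0206] 0.004518863568561944
```

The rows are not in the units I measure in: shifts go in shares of 0.75 m and turns go in shares of 2 pi rad. I convert before sending: 28.3 degrees / 360 = 0.0786.

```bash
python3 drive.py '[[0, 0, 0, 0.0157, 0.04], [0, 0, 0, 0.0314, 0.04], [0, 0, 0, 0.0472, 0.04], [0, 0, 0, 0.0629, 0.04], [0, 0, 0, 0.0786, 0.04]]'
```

```text
refused: ROWS must be rows with the three-number parts in brackets of their own. Nothing was moved.
```

Refused on format, not on reach. It needs rows with the three-number parts in brackets of their own.

```bash
python3 drive.py '[[[0, 0, 0], 0.0157, 0.04], [[0, 0, 0], 0.0314, 0.04], [[0, 0, 0], 0.0472, 0.04], [[0, 0, 0], 0.0629, 0.04], [[0, 0, 0], 0.0786, 0.04]]'
python3 drive.py '[[[0, 0, 0], 0.0157, 0.04], [[0, 0, 0], 0.0314, 0.04], [[0, 0, 0], 0.0472, 0.04], [[0, 0, 0], 0.0629, 0.04], [[0, 0, 0], 0.0786, 0.04]]'
python3 drive.py '[[[0, 0, 0], 0.0157, 0.04], [[0, 0, 0], 0.0314, 0.04], [[0, 0, 0], 0.0472, 0.04], [[0, 0, 0], 0.0629, 0.04], [[0, 0, 0], 0.0786, 0.04]]'
python3 drive.py '[[[-0.0333, 0.0253, 0], 0, 0.04], [[-0.0667, 0.0507, 0], 0, 0.04], [[-0.1, 0.076, 0], 0, 0.04], [[-0.1333, 0.1013, 0], 0, 0.04], [[-0.1667, 0.1267, 0], 0, 0.04]]'
python3 drive.py '[[[-0.0333, 0.0253, 0], 0, 0.04], [[-0.0667, 0.0507, 0], 0, 0.04], [[-0.1, 0.076, 0], 0, 0.04], [[-0.1333, 0.1013, 0], 0, 0.04], [[-0.1667, 0.1267, 0], 0, 0.04]]'
```

```text
time: 0.52
ee_pos: [0.1833, 0.5184, 0.2559]
tcp_rot: [-180.0, 0.0, 132.0]
wrist_force: [0.2, -0.1, -0.0]
opening: 0.0398
grasp_force: 0.0
time: 0.93
ee_pos: [0.1833, 0.5184, 0.2558]
tcp_rot: [-180.0, 0.0, 103.6]
wrist_force: [0.7, -0.0, -0.2]
opening: 0.0399
grasp_force: 0.0
time: 1.35
ee_pos: [0.1833, 0.5184, 0.2559]
tcp_rot: [-180.0, 0.0, 75.4]
wrist_force: [0.6, 0.5, -0.5]
opening: 0.04
grasp_force: 0.0
time: 1.77
ee_pos: [0.2445, 0.3725, 0.2559]
tcp_rot: [-180.0, 0.0, 75.7]
wrist_force: [0.3, -0.5, 0.6]
opening: 0.0403
grasp_force: 0.0
time: 2.18
ee_pos: [0.3054, 0.2277, 0.2561]
tcp_rot: [-180.0, 0.0, 75.6]
wrist_force: [0.8, -0.2, 0.1]
opening: 0.0402
grasp_force: 0.0
```

```bash
python3 drive.py '[[[-0.0347, 0.0253, 0], 0, 0.04], [[-0.0693, 0.0507, 0], 0, 0.04], [[-0.1027, 0.076, 0], 0, 0.04], [[-0.1373, 0.1013, 0], 0, 0.04], [[-0.172, 0.1267, 0], 0, 0.04]]'
python3 drive.py '[[[-0.0347, 0.0253, 0], 0, 0.04], [[-0.0693, 0.0507, 0], 0, 0.04], [[-0.1027, 0.076, 0], 0, 0.04], [[-0.1373, 0.1013, 0], 0, 0.04], [[-0.172, 0.1267, 0], 0, 0.04]]'
python3 drive.py '[[[-0.0347, 0.0253, 0], 0, 0.04], [[-0.0693, 0.0507, 0], 0, 0.04], [[-0.1027, 0.076, 0], 0, 0.04], [[-0.1373, 0.1013, 0], 0, 0.04], [[-0.172, 0.1267, 0], 0, 0.04]]'
python3 drive.py '[[[0, 0, 0.0467], 0, 0.04], [[0, 0, 0.0933], 0, 0.04], [[0, 0, 0.14], 0, 0.04], [[0, 0, 0.1867], 0, 0.04], [[0, 0, 0.1867], 0, 0.04]]'
python3 - <<'E'
from h import *
im=bot.camera("top")
a=bot.camera("scene")[70:290,180:440];b=im[130:290,260:400]
cv2.imwrite("pics/v1.png",np.hstack([cv2.resize(a,(400,340)),cv2.resize(b,(298,340))]))
p=bot.get_obs()["ee_pos"]-np.array([.5137,-.1233,0]);y=np.radians(-14.4);print(p[0]*np.cos(y)+p[1]*np.sin(y),-p[0]*np.sin(y)+p[1]*np.cos(y),p[2])
E
```

```text
time: 2.6
ee_pos: [0.3654, 0.0791, 0.2562]
tcp_rot: [180.0, -0.0, 75.6]
wrist_force: [0.8, -0.3, -0.7]
opening: 0.0399
grasp_force: 0.0
time: 3.02
ee_pos: [0.4255, -0.0696, 0.2561]
tcp_rot: [-180.0, -0.0, 75.6]
wrist_force: [0.2, -0.3, 0.7]
opening: 0.0402
grasp_force: 0.0
time: 3.43
ee_pos: [0.4856, -0.2181, 0.2559]
tcp_rot: [-180.0, -0.0, 75.6]
wrist_force: [0.8, 0.5, 0.7]
opening: 0.0399
grasp_force: 0.0
time: 3.85
ee_pos: [0.482, -0.2151, 0.1089]
tcp_rot: [-179.4, -0.1, 75.6]
wrist_force: [-1.3, 0.2, -0.8]
opening: 0.04
grasp_force: 0.0
-0.004980048638346637 -0.09712398035520114 0.1161441125513386
```

View pics/v1.png

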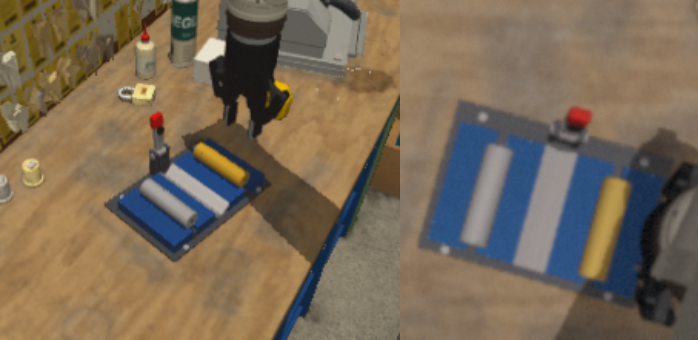

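The tool hangs beside the brass bar on its outer side, clear of it. Next I lower gently, since the arm overshoots when it stops fast, and then push slowly.

In the tool's units: 0.051 m / 0.75 = 0.068, 0.045 m / 0.75 = 0.06.

```bash
python3 drive.py '[[[0, 0, 0.016], 0, 0.04], [[0, 0, 0.032], 0, 0.04], [[0, 0, 0.048], 0, 0.04], [[0, 0, 0.06], 0, 0.04], [[0, 0, 0.068], 0, 0.04]]'
python3 drive.py '[[[0, 0, 0.0067], 0, 0.04], [[0, 0, 0.012], 0, 0.04], [[0, 0, 0.016], 0, 0.04], [[0, 0, 0.0173], 0, 0.04], [[0, 0, 0.0173], 0, 0.04]]'
python3 drive.py '[[[0.004, 0, 0], 0, 0.04], [[0.008, 0, 0], 0, 0.04], [[0.012, 0, 0], 0, 0.04], [[0.016, 0, 0], 0, 0.04], [[0.02, 0, 0], 0, 0.04]]'
python3 - <<'E'
from h import *
im=bot.camera("top")
a=bot.camera("scene")[100:240,210:390];b=im[150:270,260:400]
cv2.imwrite("pics/v2.png",np.hstack([cv2.resize(a,(436,340)),cv2.resize(b,(360,309)) if 0 else cv2.resize(b,(364,340))]))
p=bot.get_obs()["ee_pos"]-np.array([.5137,-.1233,0]);y=np.radians(-14.4);print(p[0]*np.cos(y)+p[1]*np.sin(y),-p[0]*np.sin(y)+p[1]*np.cos(y),p[2])
E
```

```text
time: 4.37
ee_pos: [0.485, -0.2162, 0.064]
tcp_rot: [-179.9, -0.0, 75.6]
wrist_force: [0.6, 0.5, -0.6]
opening: 0.0397
grasp_force: 0.0
time: 4.78
ee_pos: [0.4854, -0.2164, 0.0522]
tcp_rot: [-180.0, 0.0, 75.6]
wrist_force: [0.2, 0.8, 0.6]
opening: 0.04
grasp_force: 0.0
time: 5.2
ee_pos: [0.4893, -0.2019, 0.0526]
tcp_rot: [180.0, 0.1, 75.6]
wrist_force: [-0.9, -2.4, 1.6]
opening: 0.04
grasp_force: 1.6
-0.004163009049102776 -0.08181222749850081 0.05248999077433949
```

View pics/v2.png

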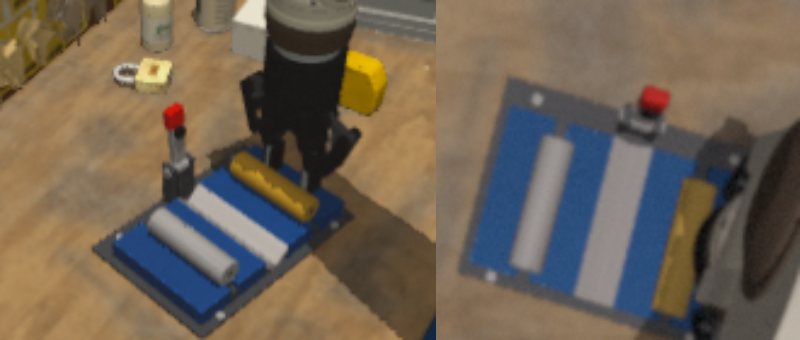

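The fingers are against the brass bar, which is still parallel to the groove. Push on.

In the tool's units: 0.015 m / 0.75 = 0.02, 0.012 m / 0.75 = 0.016.

```bash
python3 drive.py '[[[0.004, 0, 0], 0, 0.04], [[0.008, 0, 0], 0, 0.04], [[0.012, 0, 0], 0, 0.04], [[0.016, 0, 0], 0, 0.04], [[0.02, 0, 0], 0, 0.04]]'
python3 drive.py '[[[0.004, 0, 0], 0, 0.04], [[0.008, 0, 0], 0, 0.04], [[0.012, 0, 0], 0, 0.04], [[0.016, 0, 0], 0, 0.04], [[0.02, 0, 0], 0, 0.04]]'
cat > look.py <<'E'
from h import *
t=bot.camera("top");c1=np.array([.5137,-.1233,0]);y=np.radians(-14.4)
X=np.array([np.cos(y),np.sin(y),0]);Y=np.array([-X[1],X[0],0]);F=lambda p:np.round([(p-c1)@X,(p-c1)@Y,p[2]],4)
for c in blobs("top",t,"brass",60):
    r=cv2.minAreaRect(c);print("top",np.round(r[0],1),np.round(r[1],1),r[2],F(plane("top",r[0],.036)))
s=bot.camera("scene")
for c in blobs("scene",s,"brass",60):
    r=cv2.minAreaRect(c);print("scene",np.round(r[0],1),np.round(r[1],1),r[2],F(plane("scene",r[0],.036)))
print("tcp",F(bot.get_obs()["ee_pos"]),F(plane("top",(0,0),0))*0)
E
python3 look.py
```

```text
time: 5.72
ee_pos: [0.4929, -0.1869, 0.0522]
tcp_rot: [-180.0, -0.0, 75.6]
wrist_force: [-0.2, -0.1, 0.3]
opening: 0.0397
grasp_force: 0.1
time: 6.13
ee_pos: [0.4966, -0.1725, 0.0523]
tcp_rot: [-180.0, -0.0, 75.6]
wrist_force: [0.4, 0.0, 0.4]
opening: 0.0404
grasp_force: 0.1
top [340.6 232.8] [11.  46.7] 15.52410888671875 [-0.0037 -0.0272  0.036 ]
scene [356.5 135.5] [21. 25.] 90.0 [ 0.0411 -0.2511  0.036 ]
scene [313.6 182. ] [39.7  9.8] 34.50851821899414 [-0.0004 -0.0279  0.036 ]
tcp [-0.0043 -0.0518  0.0523] [0. 0. 0.]
```

In the tool's units: 0.015 m / 0.75 = 0.02, 0.012 m / 0.75 = 0.016.

```bash
python3 drive.py '[[[0.004, 0, 0], 0, 0.04], [[0.008, 0, 0], 0, 0.04], [[0.012, 0, 0], 0, 0.04], [[0.016, 0, 0], 0, 0.04], [[0.02, 0, 0], 0, 0.04]]'
python3 drive.py '[[[0.0027, 0, 0], 0, 0.04], [[0.0027, 0, 0], 0, 0.04], [[0.0027, 0, 0], 0, 0.04], [[0.0027, 0, 0], 0, 0.04], [[0.0027, 0, 0], 0, 0.04]]'
python3 look.py
```

```text
time: 6.65
ee_pos: [0.5003, -0.1579, 0.0523]
tcp_rot: [-180.0, -0.0, 75.6]
wrist_force: [-0.5, 0.5, -0.4]
opening: 0.0397
grasp_force: 0.0
time: 7.07
ee_pos: [0.5007, -0.1564, 0.0523]
tcp_rot: [180.0, 0.0, 75.6]
wrist_force: [0.5, -0.0, -0.6]
opening: 0.0402
grasp_force: 0.0
top [327.6 229.2] [11.1 45.7] 15.5241117477417 [-0.004  0.001  0.036]
scene [356.  135.5] [21. 26.] 90.0 [ 0.0421 -0.2501  0.036 ]
scene [306.8 190.1] [40.7 10.8] 36.02737045288086 [-0.0079  0.0044  0.036 ]
tcp [-0.0043 -0.0353  0.0523] [0. 0. 0.]
```

The brass bar is seated at fixture x about -4 mm, y about +1 mm, with the clamp still up. Next I lift off, close the fingers and turn 90°, so that the finger sides push the clamp.

In the tool's units: -0.13 m / 0.75 = -0.1733, -0.03 m / 0.75 = -0.04.

```bash
python3 drive.py '[[[-0.0067, 0, -0.0133], 0, 0.04], [[-0.0107, 0, -0.04], 0, 0.04], [[-0.0107, 0, -0.0867], 0, 0.04], [[-0.0107, 0, -0.1333], 0, 0.04], [[-0.0107, 0, -0.1733], 0, 0]]'
python3 drive.py '[[[0, 0, -0.0133], 0.0167, 0], [[0, 0, -0.0267], 0.0333, 0], [[0, 0, -0.0373], 0.05, 0], [[0, 0, -0.0373], 0.0667, 0], [[0, 0, -0.0373], 0.0833, 0]]'
python3 drive.py '[[[0, 0, 0], 0.0167, 0], [[0, 0, 0], 0.0333, 0], [[0, 0, 0], 0.05, 0], [[0, 0, 0], 0.0667, 0], [[0, 0, 0], 0.0833, 0]]'
python3 drive.py '[[[0, 0, 0], 0.0167, 0], [[0, 0, 0], 0.0333, 0], [[0, 0, 0], 0.05, 0], [[0, 0, 0], 0.0667, 0], [[0, 0, 0], 0.0833, 0]]'
python3 look.py
python3 - <<'E'
from h import *
s=bot.camera("scene");t=bot.camera("top")
c1=np.array([.5137,-.1233,0]);y=np.radians(-14.4)
X=np.array([np.cos(y),np.sin(y),0]);Y=np.array([-X[1],X[0],0]);F=lambda p:np.round([(p-c1)@X,(p-c1)@Y,p[2]],4)
a,b=blobs("scene",s,"red"),blobs("top",t,"red");print([cv2.minAreaRect(c)[0] for c in a+b])
if a and b:
  p,e=tri(cv2.minAreaRect(a[0])[0],cv2.minAreaRect(b[0])[0]);print(F(p),e)
E
```

```text
time: 7.58
ee_pos: [0.4986, -0.1645, 0.1853]
tcp_rot: [179.9, 0.0, 75.6]
wrist_force: [0.9, -0.5, 1.2]
opening: 0.0291
grasp_force: 0.0
time: 8.0
ee_pos: [0.4989, -0.1646, 0.2119]
tcp_rot: [179.9, -0.0, 45.3]
wrist_force: [0.8, -0.4, -0.4]
opening: -0.0002
grasp_force: 0.0
time: 8.42
ee_pos: [0.4986, -0.1644, 0.2112]
tcp_rot: [180.0, -0.0, 15.3]
wrist_force: [1.0, -0.3, 0.0]
opening: 0.0003
grasp_force: 0.0
time: 8.83
ee_pos: [0.4986, -0.1645, 0.2112]
tcp_rot: [180.0, -0.0, -14.7]
wrist_force: [-0.3, 0.3, -0.2]
opening: -0.0002
grasp_force: 0.0
top [327.5 229.2] [10.9 45.4] 15.422160148620605 [-0.0041  0.001   0.036 ]
scene [356.  135.5] [21. 26.] 90.0 [ 0.0421 -0.2501  0.036 ]
scene [306.6 190.3] [40.2 10.6] 36.25383758544922 [-0.0081  0.005   0.036 ]
tcp [-0.0043 -0.0436  0.2111] [0. 0. 0.]
[(281.4054260253906, 147.4324188232422), (343.85003662109375, 184.45001220703125)]
[0.0832 0.0003 0.1111] 0.0005864109327492288
```

In the tool's units: 0.121 m / 0.75 = 0.1613, -0.0435 m / 0.75 = -0.058.

```bash
python3 drive.py '[[[0.0347, -0.0133, 0], 0, 0], [[0.0733, -0.0267, 0], 0, 0], [[0.1133, -0.04, 0], 0, 0], [[0.1467, -0.0533, 0], 0, 0], [[0.1613, -0.058, 0], 0, 0]]'
python3 drive.py '[[[0, 0, 0.02], 0, 0], [[0, 0, 0.0467], 0, 0], [[0, 0, 0.0733], 0, 0], [[0, 0, 0.0933], 0, 0], [[0, 0, 0.108], 0, 0]]'
python3 drive.py '[[[-0.0067, 0, 0], 0, 0], [[-0.0133, 0, 0], 0, 0], [[-0.02, 0, 0], 0, 0], [[-0.0267, 0, 0], 0, 0], [[-0.0333, 0, 0], 0, 0]]'
python3 look.py | tail -1
```

```text
time: 9.45
ee_pos: [0.6283, -0.1552, 0.2094]
tcp_rot: [-179.8, 0.0, -13.7]
wrist_force: [1.4, 0.0, 1.1]
opening: -0.0002
grasp_force: 0.0
time: 9.87
ee_pos: [0.6254, -0.1554, 0.1276]
tcp_rot: [-179.8, 0.1, -13.8]
wrist_force: [-0.7, 1.0, 0.8]
opening: 0.0005
grasp_force: 0.0
time: 10.28
ee_pos: [0.602, -0.1495, 0.131]
tcp_rot: [-179.8, -0.2, -14.0]
wrist_force: [1.7, -0.8, 2.3]
opening: -0.0002
grasp_force: 1.3
tcp [ 0.0914 -0.0034  0.1306] [0. 0. 0.]
```

In the tool's units: -0.025 m / 0.75 = -0.0333, 0.001 m / 0.75 = 0.0013.

```bash
python3 drive.py '[[[-0.0067, 0, 0], 0, 0], [[-0.0133, 0, 0], 0, 0], [[-0.02, 0, 0], 0, 0], [[-0.0267, 0, 0.0013], 0, 0], [[-0.0333, 0, 0.0053], 0, 0]]'
python3 drive.py '[[[-0.0067, 0, 0.004], 0, 0], [[-0.0133, 0, 0.0067], 0, 0], [[-0.0187, 0, 0.0107], 0, 0], [[-0.024, 0, 0.016], 0, 0], [[-0.0293, 0, 0.0213], 0, 0]]'
python3 - <<'E'
from h import *
im=bot.camera("top")
a=bot.camera("scene")[100:240,210:390];b=im[150:270,260:400]
cv2.imwrite("pics/v3.png",np.hstack([cv2.resize(a,(436,340)),cv2.resize(b,(364,340))]))
E
python3 look.py | tail -1
```

```text
time: 10.8
ee_pos: [0.577, -0.1433, 0.1255]
tcp_rot: [-179.8, -0.0, -14.0]
wrist_force: [2.0, -0.0, 2.4]
opening: 0.0002
grasp_force: 1.3
time: 11.22
ee_pos: [0.5555, -0.1379, 0.109]
tcp_rot: [-179.8, 0.0, -14.0]
wrist_force: [1.0, 0.2, 1.7]
opening: -0.0
grasp_force: 1.1
tcp [ 0.0443 -0.0038  0.1089] [0. 0. 0.]
```

View pics/v3.png

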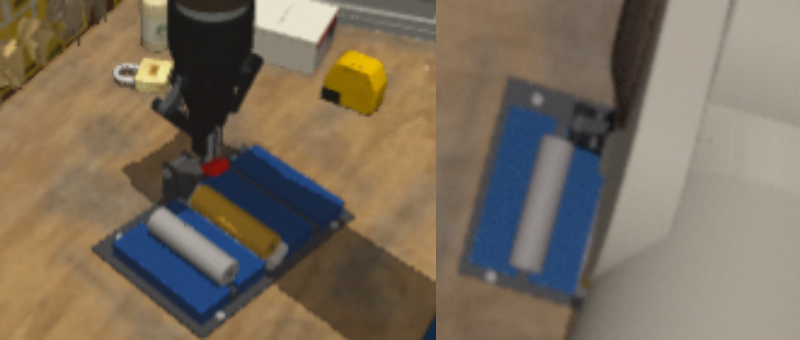

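The clamp arm is folding down under the fingertips, with its red tip at left-panel pixel (215,167), and the brass bar is still in the groove.

In the tool's units: 0.022 m / 0.75 = 0.0293, 0.018 m / 0.75 = 0.024.

```bash
python3 drive.py '[[[-0.004, 0, 0.0053], 0, 0], [[-0.008, 0, 0.012], 0, 0], [[-0.0107, 0, 0.0173], 0, 0], [[-0.012, 0, 0.024], 0, 0], [[-0.0133, 0, 0.0293], 0, 0]]'
python3 drive.py '[[[-0.0013, 0, 0.0027], 0, 0], [[-0.0013, 0, 0.0053], 0, 0], [[-0.0013, 0, 0.008], 0, 0], [[-0.0013, 0, 0.0093], 0, 0], [[-0.0013, 0, 0.0093], 0, 0]]'
python3 look.py | tail -1
```

```text
time: 11.83
ee_pos: [0.5459, -0.1354, 0.0865]
tcp_rot: [-179.8, 0.1, -14.0]
wrist_force: [-0.9, -1.2, 2.7]
opening: -0.0002
grasp_force: 1.2
time: 12.25
ee_pos: [0.5452, -0.1352, 0.0815]
tcp_rot: [-179.8, -0.0, -14.0]
wrist_force: [-5.9, 1.1, 11.9]
opening: -0.0001
grasp_force: 5.9
tcp [ 0.0334 -0.0037  0.0815] [0. 0. 0.]
```

The force rose to 12 N at fingertip height 56.5 mm, so the arm is level on the bar. Lift away and check.

In the tool's units: -0.13 m / 0.75 = -0.1733, -0.1 m / 0.75 = -0.1333.

```bash
python3 drive.py '[[[0, 0, -0.0133], 0, 0], [[0, 0, -0.04], 0, 0], [[0, 0, -0.08], 0, 0], [[0, 0, -0.1333], 0, 0], [[0, 0, -0.1733], 0, 0]]'
python3 drive.py '[[[0, 0.0467, -0.0133], 0, 0], [[0, 0.0933, -0.0267], 0, 0], [[0, 0.14, -0.0267], 0, 0], [[0, 0.1867, -0.0267], 0, 0], [[0, 0.2267, -0.0267], 0, 0]]'
python3 drive.py '[[[0, 0.0267, 0], 0, 0], [[0, 0.04, 0], 0, 0], [[0, 0.04, 0], 0, 0], [[0, 0.04, 0], 0, 0], [[0, 0.04, 0], 0, 0]]'
python3 - <<'E'
from h import *
s=bot.camera("scene");t=bot.camera("top")
cv2.imwrite("pics/v4.png",np.hstack([cv2.resize(s[100:240,210:390],(436,340)),cv2.resize(t[150:270,260:400],(364,340))]))
c1=np.array([.5137,-.1233,0]);y=np.radians(-14.4)
X=np.array([np.cos(y),np.sin(y),0]);Y=np.array([-X[1],X[0],0]);F=lambda p:np.round([(p-c1)@X,(p-c1)@Y,p[2]],4)
a,b=blobs("scene",s,"red"),blobs("top",t,"red")
if a and b: print("tip",F(tri(cv2.minAreaRect(a[0])[0],cv2.minAreaRect(b[0])[0])[0]))
E
python3 look.py
```

```text
time: 12.77
ee_pos: [0.5453, -0.1356, 0.2131]
tcp_rot: [-179.8, -0.1, -14.0]
wrist_force: [1.2, 0.9, 0.2]
opening: 0.0001
grasp_force: 0.0
time: 13.18
ee_pos: [0.5037, -0.3027, 0.2303]
tcp_rot: [-179.9, -0.0, -14.0]
wrist_force: [0.4, -0.2, -0.9]
opening: -0.0005
grasp_force: 0.0
time: 13.6
ee_pos: [0.4974, -0.3287, 0.2298]
tcp_rot: [-179.8, 0.0, -13.9]
wrist_force: [0.3, -0.6, 0.1]
opening: 0.0001
grasp_force: 0.0
tip [0.0167 0.0007 0.0534]
top [327.5 229.6] [10.9 44.5] 15.255118370056152 [-0.0049  0.001   0.036 ]
scene [356.5 135.5] [21. 25.] 90.0 [ 0.0411 -0.2511  0.036 ]
scene [306.7 190.2] [40.2 10.4] 36.25383758544922 [-0.008   0.0048  0.036 ]
tcp [ 0.0353 -0.203   0.2299] [0. 0. 0.]
```

View pics/v4.png

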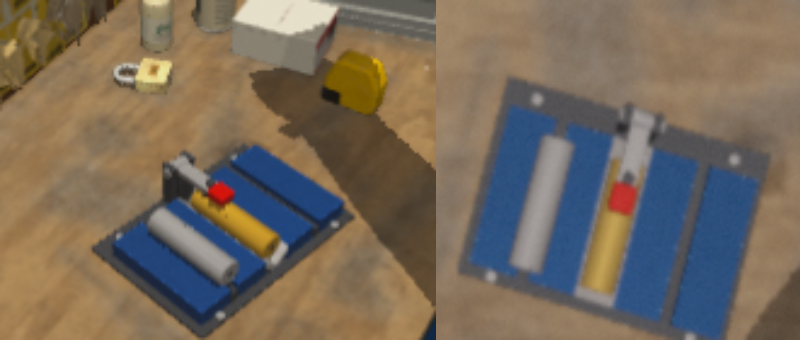

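The brass bar lies in the vee with the red tip down on it at right-panel pixel (622,198), z about 53 mm. The steel bar has not moved and the robot is clear.

```bash
python3 -c "
from workcell import bot
print(bot.job_done())"
```

```text
the job is handed in; nothing more can be done
None
```

The job is handed in, verdict not shown: by the last camera check the brass bar is seated in the vee with the clamp arm down on it, the steel bar looks unmoved in its slot, and the robot is clear (about 14 s used).

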